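Feed the sample carriage into the viewing box and hold its cover at the set index

TASK

Slide the carriage with the ring die on it along its channel, through the slot under the box wall, until it is fully home against its stop, with the cover still shut. Then raise the hinged cover by its bar handle until the pointer on its side meets the tip of the index clamp on the quadrant, and hold it there: finish while still holding the cover, because it falls shut when let go. Do not shift the index clamp, spill the die from its seat or disturb the things around.

Things in the scene. Friction and masses are not known exactly. Their poses are not given: they have to be found in the camera images.
- viewing_box: Fixed grey box, 170 (x) x 210 (y) x 85 mm high, anywhere on the worktop and turned up to 0.25 rad. Origin: centre of its underside; x to its rear (hinge side), y to its left, z up. On its left, at y = 118 mm, stands a quadrant plate (arc, radii 118 to 134 mm about the hinge axis, up to 220 mm above the worktop).
- slot (a point): Middle of the lower edge of the slot (68 mm wide, 50 mm high) in the box's right wall (y = -105 mm). Through it runs the channel along the box's y: 64 mm wide between rails whose tops are 14 mm above the worktop, floor 4 mm above the worktop, from y = -290 mm to a stop inside.
- carriage: Loose aluminium carriage in the channel, 60 (x) x 190 (y) x 8 mm plate, 0.25 kg, axes like the box's. Origin: centre of its underside. Upright tab at its outer (-y) end. It starts 50 to 90 mm short of home; home is against the stop, where its origin is at about y = -90 mm in the box frame.
- carriage_tab (a point): Grasp point in the carriage's upright tab, 40 mm above the carriage's underside (44 mm above the worktop); the tab is 12 mm thick (x), 30 mm long (y), and its top is 20 mm above this point; pinch it across its thickness. At home it is 60 mm outside the box's right wall.
- carriage_seat (a point): Centre of the floor of the square seat on the carriage (44 mm inside, rim 6 mm high), 130 mm from the tab along y, in which the die lies.
- ring_die: Loose grey stepped ring die, 38 mm diameter, 18 mm high, lying in the seat of the carriage. Origin: centre of its underside.
- cover: Hinged cover of the box: grey frame with a clear pane, 166 (x) x 210 (y) x 6 mm, about 0.4 kg, held by nothing but gravity; it falls shut when let go. Origin on the hinge axis at the rear top edge, 90 mm above the worktop; its axes equal the box's when shut. It opens up to 1.4 rad by turning about the box's +y axis (front edge goes up and back).
- cover_hinge (a point): Point on the hinge axis, in the middle of the cover's width; the axis runs along the box's y.
- cover_bar (a point): Middle of the cover's bar handle: a round bar, 10 mm diameter, 116 mm long along y, 35 mm above the cover's mid plane and 135 mm in front of the hinge (bar 125 mm above the worktop when shut). It can be pinched from above, across the bar, and can turn in the fingers as the cover swings.
- pointer_tip (a point): Tip of the dark pointer on the cover's left side, 114 mm from the hinge axis in the cover's plane, 118 mm left of the cover's middle; its elevation about the hinge is the opening angle.
- index_tip (a point): Inner tip of the dark index clamp, which stays where it has been set on the quadrant, 114 mm from the hinge axis and 118 mm left of the middle. Its elevation about the hinge (0.5 to 1.05 rad) is the angle to set; pointer_tip coincides with it when the cover stands at that angle.
- pen_navy: Bystander: navy pen, 137 mm long, on the worktop. Origin: centre of its underside.
- tweezers: Bystander: steel tweezers, 122 mm long, on the worktop. Origin: centre of their underside.
- pellet_jar: Bystander: screw-top jar, 63 mm diameter, 82 mm high, on the worktop. Origin: centre of its underside.
Not all that is in view belongs to the job. Several things have the shape of the carriage; the one meant has the colours described above.

How it is judged:
By the outcome, as a careful person would: the job done as asked, in the order asked, and still so for the second after the job is handed in, while the arm keeps its last pose, push and grip.
It also fails if it takes over 51 s, if anything falls off the work surface, if the arm or the gripper's body presses on something with over 40 N, if the wrist force passes 120 N, or if a joint passes its speed limit or range.

ROBOT

A 6-joint arm with a two-finger parallel gripper is mounted at the origin on a cart in front of the work surface, level with it; the furniture and walls round the work are solid. World frame = base frame: x ahead of the robot, y to its left, z up, the work surface at z = 0. Lengths are in m, angles in rad, forces in N, time in s.
With the tool pointing down it reaches from about 0.225 to 0.725 m from the base axis. Payload 3.1 kg.
Tool frame: the origin (TCP) lies at the very end of the fingers, on their centre line; the grasp point (between the pads) lies behind it (robot.grasp_offset is the z of the grasp point in the tool frame, in m); z points along the fingers, y is the line along which they close (so a half turn about z gives the same grasp; the last joint's range is limited). The gripper opens to 85 mm and grips with 20 to 120 N. Pads are 22 mm wide; open, the fingers measure 114 mm over their backs; the gripper's body (76 mm by 85 mm) begins 54 mm behind the grasp point. The pads swing forward as they close: fully open they stand 13 mm farther back than shut.
Start: joints at [-1.353, 0.048, 0.099, 1.622, 0, 1.443], TCP at [0.178, -0.494, 0.231] pointing down, gripper open.
Joint ranges: [-2.91, 2.91], [-0.99, 1.94], [-1.21, 1.42], [-2.12, 2.29], [-1.49, 1.47], [-3.14, 3.14]. Speed limits (rad/s): [2.79, 2.79, 3.14, 3.14, 3.14, 3.14].

INTERFACE

Orientations are given as a rotation vector (axis times angle).
In Python, from bench import robot, capture gives the robot as it stands. The module is installed in compiled form; this text tells all that it offers.
- The arm moves only by the tool step_arm, never from a script. Its argument "targets" is a list of rows, each an object of numbers: "gripper": the opening, from 0 (shut) to 1 (fully open); "tx", "ty", "tz": the shift along the tool's x, y, z in units of 30 mm (1.0 is 30 mm); "yaw": the turn about the tool's z in units of 8 degrees (1.0 is 8 degrees). In form: [{"gripper": .., "tx": .., "ty": .., "tz": .., "yaw": ..}, ...]. A call has exactly 8 rows; each row shifts and turns the commanded pose from where the row before left it, along the tool's axes as they then stand; what a row does not reach is not made up. A row lasts 1/10 s, in which the tool goes at most 50 mm and 8.59 degrees, less where a joint would pass 70% of its speed; a pose out of reach is approached as far as the arm can. A call is refused whole if a number of a shift passes 1 or a number of a turn 1, either way. A call with a gripper value outside its range is refused whole. The fingers move at their own pace and stop on an object; "force" is the grip in N (left out, the last holds). Time passes only in rows, so rows that do not move let the fingers close, or fill a call up. It gives the time, the measured TCP pose, the force, the opening and the grip force at its end, in the units of the state.
- robot.read_state(): the state, without advancing time (a new reading comes with each control period).
- capture(name): name is "scene" or "side" or "wrist"; returns a dict with "image" (420x560x3 uint8, red, green, blue), "camera_matrix" (3x3 intrinsics, pixels), "k1" (the pictures are not rectified: a ray, as slopes to the right and down, at radius r is drawn at 1 + k1 r^2 times it, then the intrinsics apply), "world_to_cam" (4x4, takes a point from world to camera coordinates); the wrist camera has in their place "mount" (4x4, takes a point from camera to tool coordinates, whose origin is the TCP and whose axes are the flange's). Camera axes: x right, y up, looking along -z (the intrinsics and any distortion apply to the point x, -y, -z); pixel columns grow to the right and rows downward; lengths in m; the calibration is good to about 2 mm. A picture is of the moment at which its call begins: read the wrist's pose just before it. There is no depth.
- robot.sign_off(): hands the job in; it is judged then, once.
The state is a dict: "clock": time; "joints": joint angles; "dq": joint speeds; "effort": joint torques, N m; "tool_pos": TCP position; "tcp_rot": TCP orientation; "wrist_force": force on the tool from outside, world axes, zero at the start; "wrist_torque": the same for the moment, N m; "opening": finger opening in m; "grasp_force": force on a finger pad.
Only numpy, scipy, OpenCV 4.12 (cv2) and the standard library are available. Lean on these libraries where they do the work, as an engineer would, in place of code of your own. Each camera call takes 0.05 s, during which the arm holds its last target. There are 200 camera calls.

## Working session

There is one attempt and no reset: what is moved stays moved. The work goes in short steps, Python scripts to look and compute and a tool call to move; the robot and the scene stay as the last step left them, time stands still between calls to the robot, and variables do not carry over. Pictures are saved under pics/ and viewed, at most 10 in all, crops included, and the job is handed in when it is done.

Besides the shell and the picture viewer there is one more tool, called by a JSON object that holds its "method" and its "body", one argument or row to a line. step_arm: Moves the arm, as the interface text tells. Its arguments: {"type":"object","properties":{"targets":{"type":"array"},"force":{"type":"number"}},"required":["targets"]}

```bash
mkdir -p pics
cat > h.py <<'E'
import numpy as np, cv2
from bench import robot, capture
from scipy.spatial.transform import Rotation as R
def cam(name):
    s=robot.read_state(); c=capture(name)
    if name=="wrist":
        T=np.eye(4); T[:3,:3]=R.from_rotvec(s["tcp_rot"]).as_matrix(); T[:3,3]=s["tool_pos"]
        c["c2w"]=T@np.array(c["mount"])
    else: c["c2w"]=np.linalg.inv(np.array(c["world_to_cam"]))
    return c
def ray(c,u,v):
    K=np.array(c["camera_matrix"]); d=np.array([(u-K[0,2])/K[0,0],(v-K[1,2])/K[1,1]]); p=d.copy()
    for _ in range(30): p=d/(1+c["k1"]*(p@p))
    D=c["c2w"][:3,:3]@np.array([p[0],-p[1],-1]); return c["c2w"][:3,3],D/np.linalg.norm(D)
def onz(c,u,v,z):
    o,d=ray(c,u,v); return o+d*(z-o[2])/d[2]
def tri(*rs):
    A=np.zeros((3,3));b=np.zeros(3)
    for o,d in rs:
        M=np.eye(3)-np.outer(d,d);A+=M;b+=M@o
    x=np.linalg.solve(A,b); return x,[np.linalg.norm((np.eye(3)-np.outer(d,d))@(x-o)) for o,d in rs]
def proj(c,P):
    K=np.array(c["camera_matrix"]); q=np.linalg.inv(c["c2w"])@np.append(P,1); p=np.array([q[0],-q[1]])/-q[2]
    p=p*(1+c["k1"]*(p@p)); return K[0,0]*p[0]+K[0,2],K[1,1]*p[1]+K[1,2]
def save(c,f,s=1.42): cv2.imwrite("pics/"+f,cv2.resize(c["image"][:,:,::-1],None,fx=s,fy=s,interpolation=cv2.INTER_CUBIC))
E
python3 - <<'E'
from h import *
import pickle
for n in("scene","side"):
    c=cam(n); save(c,n+"1.png"); pickle.dump(c,open(n+".pkl","wb")); print(n,c["c2w"].round(3).tolist(),np.array(c["camera_matrix"]).round(1).tolist(),c["k1"])
s=robot.read_state(); print(s, robot.grasp_offset)
E
```

```text
scene [[-0.878, 0.371, -0.302, 0.28], [-0.478, -0.658, 0.581, 0.627], [0.017, 0.655, 0.755, 0.897], [0.0, 0.0, 0.0, 1.0]] [[451.2, 0.0, 276.3], [0.0, 451.2, 211.4], [0.0, 0.0, 1.0]] -0.09444319898243242
side [[0.999, 0.035, -0.03, 0.56], [-0.045, 0.643, -0.764, -0.853], [-0.008, 0.765, 0.644, 0.844], [0.0, 0.0, 0.0, 1.0]] [[427.1, 0.0, 276.6], [0.0, 427.1, 210.0], [0.0, 0.0, 1.0]] -0.13318882397213141
{'clock': 0.1, 'joints': array([-1.35281961e+00,  4.86956547e-02,  9.77455792e-02,  1.62199770e+00,
       -1.75991589e-06,  1.44302225e+00]), 'dq': array([-0.00125421,  0.00079428,  0.00301619, -0.00126269,  0.00035777,
        0.00032072]), 'effort': array([ 2.56460218e-03, -3.39851332e+01,  3.20936036e+01,  1.58192252e-02,
       -9.62885315e-05, -6.06403354e-07]), 'tool_pos': array([ 0.177804  , -0.49338673,  0.23021987]), 'tcp_rot': array([-3.09264763e+00, -5.40033235e-01,  1.55023597e-04]), 'wrist_force': array([0.30983791, 0.88252959, 0.35700382]), 'wrist_torque': array([ 0.04131917, -0.00960741, -0.03531259]), 'grasp_force': 0.0, 'opening': 0.0853252037446935} -0.0187
```

View pics/scene1.png

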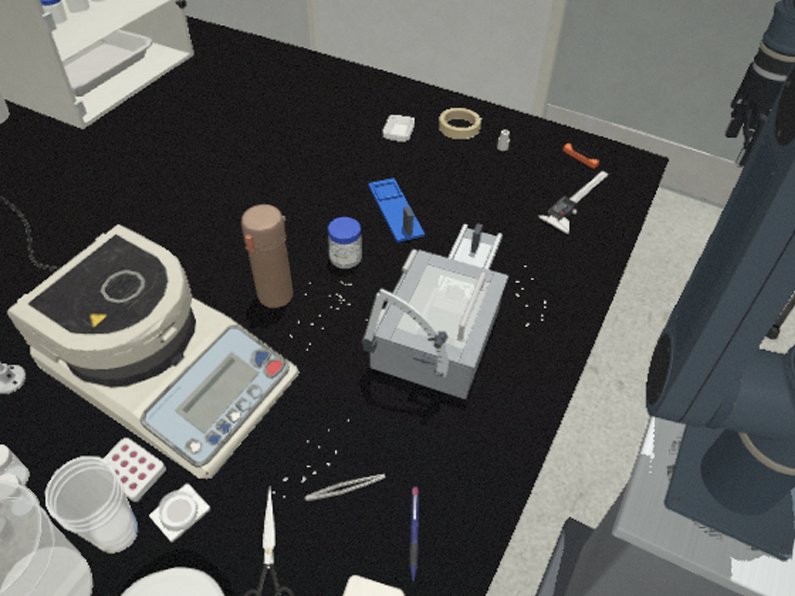

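View pics/side1.png

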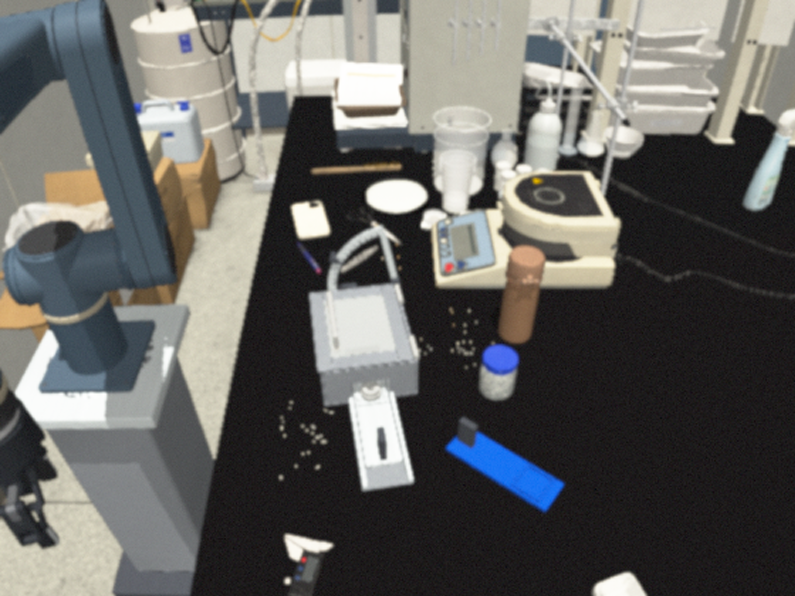

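The scene view shows the grey carriage with its dark tab in the box's channel at scene (477,238) and side (382,442). The only lookalike is the blue plate with a dark tab at scene (400,212) and side (505,465), which is loose on the worktop. The aluminium one in the channel matches the description. Next is a close crop to check it.

Run:
```python
from h import *
import pickle
a=pickle.load(open("scene.pkl","rb"))["image"][150:290,250:365]; b=pickle.load(open("side.pkl","rb"))["image"][155:350,210:300]
print(a.shape,b.shape)
a=cv2.resize(a,None,fx=4,fy=4,interpolation=2); b=cv2.resize(b,None,fx=3,fy=3,interpolation=2)
o=np.zeros((590,740,3),np.uint8); o[:560,:460]=a; o[:585,465:735]=b; cv2.imwrite("pics/crop1.png",o[:,:,::-1])
```

```text
(140, 115, 3) (195, 90, 3)
```

View pics/crop1.png

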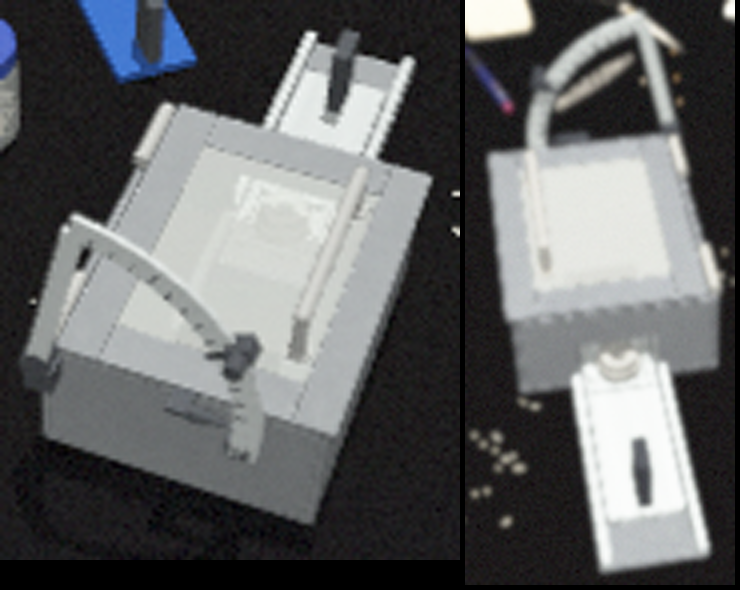

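The crop shows the aluminium carriage in its channel: tab top at scene crop (348,38) and tab in side crop (641,450). The die is white in the seat, the bar runs (362,172)–(301,322), and the clamp is at (240,352) with its tip near (208,355). The choice is confirmed, so I'll triangulate these points.

```bash
cat > m.py <<'E'
from h import *
import pickle
a=pickle.load(open("scene.pkl","rb"));b=pickle.load(open("side.pkl","rb"))
A=lambda u,v:ray(a,250+u/4,150+v/4)
B=lambda u,v:ray(b,210+(u-465)/3,155+v/3)
P={}
for n,p,q in [("RR",(170,105),(718,290)),("FR",(432,178),(505,318)),("FL",(335,432),(490,155)),("RL",(50,345),(672,137)),
 ("barL",(301,322),(531,152)),("barR",(362,172),(544,250)),("tabtop",(348,38),(640,455)),("clamp",(240,352),(540,78)),("idx",(208,355),(550,88)),
 ("railRend",(312,35),(706,553)),("railFend",(411,60),(603,568))]:
    P[n],r=tri(A(*p),B(*q)); print(n,P[n].round(4),np.round(r,4))
d=P["FL"]+P["RL"]-P["FR"]-P["RR"]; e=P["RR"]+P["RL"]-P["FR"]-P["FL"]; f=P["barL"]-P["barR"]
print("yaws",np.arctan2(-d[0],d[1]),np.arctan2(e[1],e[0]),np.arctan2(-f[0],f[1]),"sizes",np.linalg.norm(d)/2,np.linalg.norm(e)/2,np.linalg.norm(f))
E
python3 m.py
```

```text
RR [ 0.6279 -0.1191  0.0884] [0.0034 0.0034]
FR [ 0.4558 -0.1413  0.089 ] [0.0019 0.0019]
FL [0.4315 0.0639 0.0904] [0.0024 0.0024]
RL [0.5998 0.0848 0.0865] [0.0038 0.0038]
barL [0.4726 0.0275 0.1219] [0.0029 0.0029]
barR [ 0.488  -0.0961  0.1196] [0.0022 0.0022]
tabtop [ 0.5607 -0.2619  0.0618] [0.0014 0.0014]
clamp [0.4822 0.0889 0.1581] [0.002 0.002]
idx [0.4947 0.0902 0.1466] [0.0023 0.0023]
railRend [ 0.6061 -0.3132  0.0041] [0.0031 0.0031]
railFend [ 0.5301 -0.3229  0.0057] [0.0013 0.0013]
yaws 0.12731201159784747 0.12591305761004312 0.12388682675394615 sizes 0.20628092049856894 0.17155159429072506 0.12451342941474192
```

Everything is consistent: the cover's height and size match, yaw is about 0.125 rad, and the tab top is at 62 mm (64 expected). The carriage is about 71 mm short of home. After the yaw, tool x is box +y and tool y is box +x. Turning first.

{"method": "step_arm", "body": {
  "targets": [
    {"yaw": -1, "gripper": 1},
    {"yaw": -1, "gripper": 1},
    {"yaw": -1, "gripper": 1},
    {"yaw": -1, "gripper": 1},
    {"yaw": -1, "gripper": 1},
    {"yaw": -1, "gripper": 1},
    {"yaw": -1, "gripper": 1},
    {"yaw": -1, "gripper": 1}
  ]
}}

```text
invalid input at $.targets[0]: expected keys gripper, tx, ty, tz, yaw
```

{"method": "step_arm", "body": {
  "targets": [
    {"yaw": -0.83, "gripper": 1},
    {"yaw": -0.83, "gripper": 1},
    {"ty": 1, "tx": 0.4, "gripper": 1},
    {"ty": 1, "tx": 0.4, "gripper": 1},
    {"ty": 1, "tx": 0.4, "gripper": 1},
    {"ty": 1, "tx": 0.4, "gripper": 1},
    {"ty": 1, "tx": 0.4, "gripper": 1},
    {"ty": 1, "tx": 0.4, "gripper": 1}
  ]
}}

```text
invalid input at $.targets[0]: expected keys gripper, tx, ty, tz, yaw
```

{"method": "step_arm", "body": {
  "targets": [
    {"ty": 1, "tx": 0.4, "gripper": 1},
    {"ty": 1, "tx": 0.4, "gripper": 1},
    {"ty": 1, "tx": 0.4, "gripper": 1},
    {"ty": 1, "tx": 0.4, "gripper": 1},
    {"ty": 1, "tx": 0.4, "gripper": 1},
    {"gripper": 1},
    {"gripper": 1},
    {"gripper": 1}
  ]
}}

```text
invalid input at $.targets[0]: expected keys gripper, tx, ty, tz, yaw
```

{"method": "step_arm", "body": {
  "targets": [
    {"gripper": 1, "tx": 0, "ty": 0, "tz": 0, "yaw": -1},
    {"gripper": 1, "tx": 0, "ty": 0, "tz": 0, "yaw": -1},
    {"gripper": 1, "tx": 0, "ty": 0, "tz": 0, "yaw": -1},
    {"gripper": 1, "tx": 0, "ty": 0, "tz": 0, "yaw": -1},
    {"gripper": 1, "tx": 0, "ty": 0, "tz": 0, "yaw": -1},
    {"gripper": 1, "tx": 0, "ty": 0, "tz": 0, "yaw": -1},
    {"gripper": 1, "tx": 0, "ty": 0, "tz": 0, "yaw": -1},
    {"gripper": 1, "tx": 0, "ty": 0, "tz": 0, "yaw": -1}
  ]
}}

```text
clock: 0.9
tool_pos: [0.1779, -0.4936, 0.2306]
tcp_rot: [-2.331, -2.104, -0.001]
wrist_force: [-0.8, 1.2, -0.1]
opening: 0.0856
grasp_force: 0.0
```

{"method": "step_arm", "body": {
  "targets": [
    {"gripper": 1, "tx": 0, "ty": 0, "tz": 0, "yaw": -0.83},
    {"gripper": 1, "tx": 0, "ty": 0, "tz": 0, "yaw": -0.83},
    {"gripper": 1, "tx": 0.4, "ty": 1, "tz": 0, "yaw": 0},
    {"gripper": 1, "tx": 0.4, "ty": 1, "tz": 0, "yaw": 0},
    {"gripper": 1, "tx": 0.4, "ty": 1, "tz": 0, "yaw": 0},
    {"gripper": 1, "tx": 0.4, "ty": 1, "tz": 0, "yaw": 0},
    {"gripper": 1, "tx": 0.4, "ty": 1, "tz": 0, "yaw": 0},
    {"gripper": 1, "tx": 0.4, "ty": 1, "tz": 0, "yaw": 0}
  ]
}}

```text
clock: 1.7
tool_pos: [0.3485, -0.3992, 0.2307]
tcp_rot: [-2.079, -2.354, -0.0]
wrist_force: [0.0, 0.2, 0.4]
opening: 0.0851
grasp_force: 0.0
```

{"method": "step_arm", "body": {
  "targets": [
    {"gripper": 1, "tx": 0.4, "ty": 1, "tz": 0, "yaw": 0},
    {"gripper": 1, "tx": 0.4, "ty": 1, "tz": 0, "yaw": 0},
    {"gripper": 1, "tx": 0.4, "ty": 1, "tz": 0, "yaw": 0},
    {"gripper": 1, "tx": 0.4, "ty": 1, "tz": 0, "yaw": 0},
    {"gripper": 1, "tx": 0.4, "ty": 1, "tz": 0, "yaw": 0},
    {"gripper": 1, "tx": 0, "ty": 0, "tz": 0, "yaw": 0},
    {"gripper": 1, "tx": 0, "ty": 0, "tz": 0, "yaw": 0},
    {"gripper": 1, "tx": 0, "ty": 0, "tz": 0, "yaw": 0}
  ]
}}

```text
clock: 2.5
tool_pos: [0.4884, -0.3225, 0.2309]
tcp_rot: [-2.08, -2.353, 0.001]
wrist_force: [-0.5, 0.2, 0.6]
opening: 0.0852
grasp_force: 0.0
```

Run:
```python
from h import *
import pickle
c=cam("wrist"); save(c,"w1.png"); pickle.dump(c,open("w1.pkl","wb"))
s=robot.read_state(); print(s["clock"],s["tool_pos"],s["joints"].round(2)); print(R.from_rotvec(s["tcp_rot"]).as_matrix().round(3))
for P in [(.5607,-.2619,.062),(.480,-.034,.125),(.495,.090,.147)]: print(np.multiply(proj(c,P),1.42))
```

```text
2.55 [ 0.48826    -0.32267447  0.23110945] [-0.7   0.21  0.28  1.64 -0.    0.75]
[[-0.122  0.992 -0.001]
 [ 0.992  0.122  0.   ]
 [ 0.    -0.001 -1.   ]]
[501.24209618 201.82278496]
[ 455.83555034 -320.20224795]
[ 541.7161966  -684.71640384]
```

View pics/w1.png

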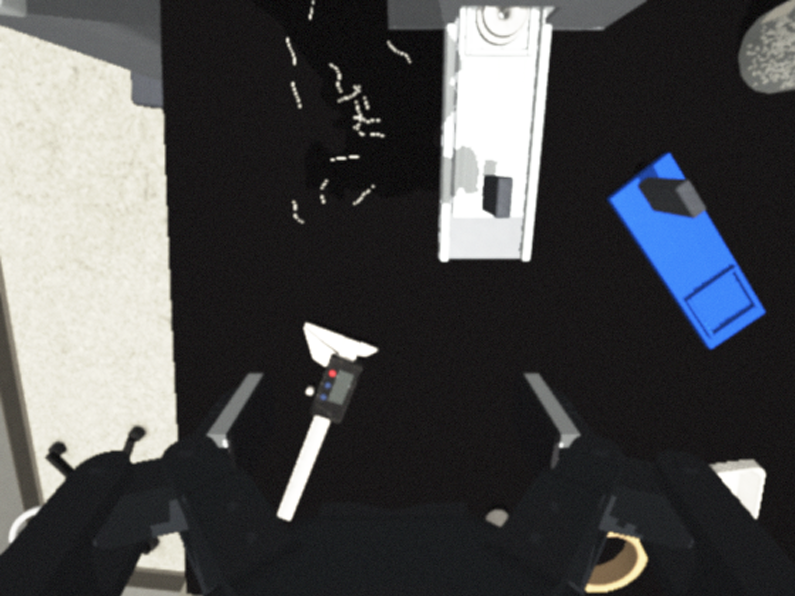

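The wrist view shows the carriage's tab top at about (505,197), right where predicted (501,202). The die is at (503,20) and the rails run (446,25)→(440,258) and (551,25)→(531,258). I'll refine the tab and yaw.

Run:
```python
from m import *
c=pickle.load(open("w1.pkl","rb")); W=lambda u,v:ray(c,u/1.42,v/1.42); Z=lambda u,v,z:onz(c,u/1.42,v/1.42,z)
print("tab 3 view",tri(A(348,38),B(640,455),W(505,197)))
print("tab at z.064",Z(505,197,.064))
for p,q in [((446,25),(440,258)),((551,25),(531,258))]:
    x=Z(*p,.014);y=Z(*q,.014); d=x-y; print(x,y,np.arctan2(-d[0],d[1]))
g=cv2.cvtColor(c["image"],cv2.COLOR_RGB2GRAY)
for r in (30,60,90,110,130,150,175):  # rail edges, subpixel-ish
    row=g[r].astype(float); w=np.where(row[300:400]>140)[0]; l,rr=300+w[0]-.5,300+w[-1]+.5
    P=onz(c,l,r,.014);Q=onz(c,rr,r,.014); print(r,l,rr,((P+Q)/2).round(4),np.linalg.norm(P-Q).round(4))
```

```text
RR [ 0.6279 -0.1191  0.0884] [0.0034 0.0034]
FR [ 0.4558 -0.1413  0.089 ] [0.0019 0.0019]
FL [0.4315 0.0639 0.0904] [0.0024 0.0024]
RL [0.5998 0.0848 0.0865] [0.0038 0.0038]
barL [0.4726 0.0275 0.1219] [0.0029 0.0029]
barR [ 0.488  -0.0961  0.1196] [0.0022 0.0022]
tabtop [ 0.5607 -0.2619  0.0618] [0.0014 0.0014]
clamp [0.4822 0.0889 0.1581] [0.002 0.002]
idx [0.4947 0.0902 0.1466] [0.0023 0.0023]
railRend [ 0.6061 -0.3132  0.0041] [0.0031 0.0031]
railFend [ 0.5301 -0.3229  0.0057] [0.0013 0.0013]
yaws 0.12731201159784747 0.12591305761004312 0.12388682675394615 sizes 0.20628092049856894 0.17155159429072506 0.12451342941474192
tab 3 view (array([ 0.56128883, -0.26014798,  0.06202577]), [np.float64(0.0025213921824969445), np.float64(0.0014573683799857329), np.float64(0.002483901509250338)])
tab at z.064 [ 0.56221882 -0.25804017  0.064     ]
[ 0.50537729 -0.1394214   0.014     ] [ 0.5291257  -0.31928147  0.014     ] 0.13127889275720525
[ 0.58504474 -0.12890586  0.014     ] [ 0.60958654 -0.30915198  0.014     ] 0.13532500967372899
30 313.5 387.5 [ 0.5469 -0.1461  0.014 ] 0.0812
60 312.5 384.5 [ 0.5505 -0.1759  0.014 ] 0.0811
90 310.5 382.5 [ 0.5543 -0.2073  0.014 ] 0.0833
110 311.5 380.5 [ 0.5579 -0.229   0.014 ] 0.0813
130 311.5 378.5 [ 0.5611 -0.2516  0.014 ] 0.0805
150 309.5 376.5 [ 0.5632 -0.2752  0.014 ] 0.0821
175 309.5 374.5 [ 0.5679 -0.3058  0.014 ] 0.0817
```

Yaw is 0.13, the tab is at (0.5615, −0.260), and travel to home is about 70 mm. Reaching over it, then down.

{"method": "step_arm", "body": {
  "targets": [
    {"gripper": 1, "tx": 0.6, "ty": 0.9, "tz": 0, "yaw": -0.05},
    {"gripper": 1, "tx": 0.6, "ty": 0.9, "tz": 0, "yaw": 0},
    {"gripper": 1, "tx": 0.56, "ty": 0.89, "tz": 0.8, "yaw": 0},
    {"gripper": 1, "tx": 0, "ty": 0, "tz": 1, "yaw": 0},
    {"gripper": 1, "tx": 0, "ty": 0, "tz": 1, "yaw": 0},
    {"gripper": 1, "tx": 0, "ty": 0, "tz": 1, "yaw": 0},
    {"gripper": 1, "tx": 0, "ty": 0, "tz": 0.5, "yaw": 0},
    {"gripper": 1, "tx": 0, "ty": 0, "tz": 0, "yaw": 0}
  ]
}}

```text
clock: 3.35
tool_pos: [0.5598, -0.259, 0.0992]
tcp_rot: [-2.069, -2.356, 0.002]
wrist_force: [-0.1, 0.2, 0.1]
opening: 0.0856
grasp_force: 0.0
```

Run:
```python
from h import *
c=cam("wrist"); save(c,"w2.png"); s=robot.read_state(); print(s["clock"],s["tool_pos"])
```

```text
3.4 [ 0.5611768  -0.25969276  0.1015566 ]
```

View pics/w2.png

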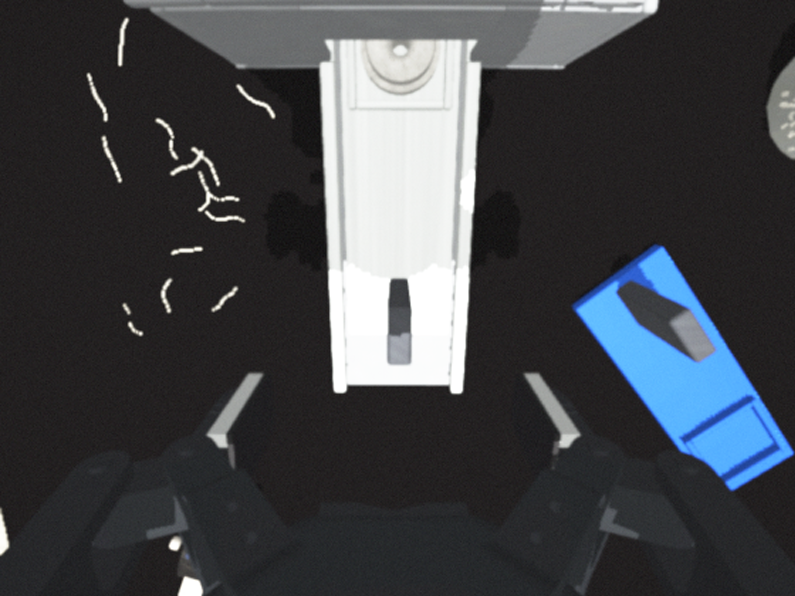

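The wrist view shows the tab centred between the fingers, its top at (399,348), with the channel aligned. Checking its y from here.

Run:
```python
from h import *
import pickle
c=cam("wrist"); w1=pickle.load(open("w1.pkl","rb"))
print(onz(c,399/1.42,348/1.42,.064)); print(tri(ray(c,399/1.42,348/1.42),ray(w1,505/1.42,197/1.42)))
```

```text
[ 0.56410867 -0.26555753  0.064     ]
(array([ 0.56105439, -0.25854803,  0.0766009 ]), [np.float64(0.002380382854478255), np.float64(0.002380382854478365)])
```

{"method": "step_arm", "body": {
  "targets": [
    {"gripper": 1, "tx": -0.08, "ty": 0.03, "tz": 0.8, "yaw": 0},
    {"gripper": 1, "tx": 0, "ty": 0, "tz": 0.8, "yaw": 0},
    {"gripper": 1, "tx": 0, "ty": 0, "tz": 0.6, "yaw": 0},
    {"gripper": 1, "tx": 0, "ty": 0, "tz": 0.25, "yaw": 0},
    {"gripper": 0, "tx": 0, "ty": 0, "tz": 0, "yaw": 0},
    {"gripper": 0, "tx": 0, "ty": 0, "tz": 0, "yaw": 0},
    {"gripper": 0, "tx": 0, "ty": 0, "tz": 0, "yaw": 0},
    {"gripper": 0, "tx": 0, "ty": 0, "tz": 0, "yaw": 0}
  ],
  "force": 30
}}

```text
clock: 4.25
tool_pos: [0.5646, -0.2623, 0.0305]
tcp_rot: [2.07, 2.36, 0.001]
wrist_force: [0.8, 0.7, 0.4]
opening: 0.0284
grasp_force: 0.0
```

{"method": "step_arm", "body": {
  "targets": [
    {"gripper": 0, "tx": 0, "ty": 0, "tz": 0, "yaw": 0},
    {"gripper": 0, "tx": 0, "ty": 0, "tz": 0, "yaw": 0},
    {"gripper": 0, "tx": 0, "ty": 0, "tz": 0, "yaw": 0},
    {"gripper": 0, "tx": 0, "ty": 0, "tz": 0, "yaw": 0},
    {"gripper": 0, "tx": 0, "ty": 0, "tz": 0, "yaw": 0},
    {"gripper": 0, "tx": 0, "ty": 0, "tz": 0, "yaw": 0},
    {"gripper": 0, "tx": 0, "ty": 0, "tz": 0, "yaw": 0},
    {"gripper": 0, "tx": 0, "ty": 0, "tz": 0, "yaw": 0}
  ]
}}

```text
clock: 5.05
tool_pos: [0.564, -0.2622, 0.0298]
tcp_rot: [2.07, 2.361, -0.0]
wrist_force: [-1.6, -0.1, 5.1]
opening: 0.0117
grasp_force: 30.2
```

{"method": "step_arm", "body": {
  "targets": [
    {"gripper": 0, "tx": 0.08, "ty": 0, "tz": 0, "yaw": 0},
    {"gripper": 0, "tx": 0.15, "ty": 0, "tz": 0, "yaw": 0},
    {"gripper": 0, "tx": 0.2, "ty": 0, "tz": 0, "yaw": 0},
    {"gripper": 0, "tx": 0.2, "ty": 0, "tz": 0, "yaw": 0},
    {"gripper": 0, "tx": 0.2, "ty": 0, "tz": 0, "yaw": 0},
    {"gripper": 0, "tx": 0.2, "ty": 0, "tz": 0, "yaw": 0},
    {"gripper": 0, "tx": 0.15, "ty": 0, "tz": 0, "yaw": 0},
    {"gripper": 0, "tx": 0.1, "ty": 0, "tz": 0, "yaw": 0}
  ]
}}

```text
clock: 5.85
tool_pos: [0.5594, -0.2243, 0.0299]
tcp_rot: [2.07, 2.359, -0.001]
wrist_force: [-0.2, -5.5, 5.8]
opening: 0.0116
grasp_force: 30.3
```

{"method": "step_arm", "body": {
  "targets": [
    {"gripper": 0, "tx": 0.1, "ty": 0, "tz": 0, "yaw": 0},
    {"gripper": 0, "tx": 0.1, "ty": 0, "tz": 0, "yaw": 0},
    {"gripper": 0, "tx": 0.1, "ty": 0, "tz": 0, "yaw": 0},
    {"gripper": 0, "tx": 0.1, "ty": 0, "tz": 0, "yaw": 0},
    {"gripper": 0, "tx": 0.1, "ty": 0, "tz": 0, "yaw": 0},
    {"gripper": 0, "tx": 0.05, "ty": 0, "tz": 0, "yaw": 0},
    {"gripper": 0, "tx": 0, "ty": 0, "tz": 0, "yaw": 0},
    {"gripper": 0, "tx": 0, "ty": 0, "tz": 0, "yaw": 0}
  ]
}}

```text
clock: 6.65
tool_pos: [0.5572, -0.2078, 0.0298]
tcp_rot: [2.07, 2.36, -0.0]
wrist_force: [0.5, -3.9, 5.4]
opening: 0.0115
grasp_force: 30.3
```

{"method": "step_arm", "body": {
  "targets": [
    {"gripper": 0, "tx": 0.08, "ty": 0, "tz": 0, "yaw": 0},
    {"gripper": 0, "tx": 0.08, "ty": 0, "tz": 0, "yaw": 0},
    {"gripper": 0, "tx": 0.08, "ty": 0, "tz": 0, "yaw": 0},
    {"gripper": 0, "tx": 0.07, "ty": 0, "tz": 0, "yaw": 0},
    {"gripper": 0, "tx": 0.05, "ty": 0, "tz": 0, "yaw": 0},
    {"gripper": 0, "tx": 0.05, "ty": 0, "tz": 0, "yaw": 0},
    {"gripper": 0, "tx": 0, "ty": 0, "tz": 0, "yaw": 0},
    {"gripper": 0, "tx": 0, "ty": 0, "tz": 0, "yaw": 0}
  ]
}}

```text
clock: 7.45
tool_pos: [0.5557, -0.1964, 0.0299]
tcp_rot: [2.07, 2.358, -0.002]
wrist_force: [0.4, -6.2, 5.4]
opening: 0.0115
grasp_force: 30.2
```

{"method": "step_arm", "body": {
  "targets": [
    {"gripper": 0, "tx": 0.04, "ty": 0, "tz": 0, "yaw": 0},
    {"gripper": 0, "tx": 0.04, "ty": 0, "tz": 0, "yaw": 0},
    {"gripper": 0, "tx": 0.04, "ty": 0, "tz": 0, "yaw": 0},
    {"gripper": 0, "tx": 0.04, "ty": 0, "tz": 0, "yaw": 0},
    {"gripper": 0, "tx": 0, "ty": 0, "tz": 0, "yaw": 0},
    {"gripper": 0, "tx": 0, "ty": 0, "tz": 0, "yaw": 0},
    {"gripper": 0, "tx": 0, "ty": 0, "tz": 0, "yaw": 0},
    {"gripper": 0, "tx": 0, "ty": 0, "tz": 0, "yaw": 0}
  ]
}}

```text
clock: 8.25
tool_pos: [0.5553, -0.1963, 0.0305]
tcp_rot: [2.069, 2.351, -0.012]
wrist_force: [-0.2, -15.1, 4.0]
opening: 0.0116
grasp_force: 30.2
```

The motion has stalled with the force rising. I'll press a bit more to confirm it's the stop, then look.

{"method": "step_arm", "body": {
  "targets": [
    {"gripper": 0, "tx": 0.04, "ty": 0, "tz": 0, "yaw": 0},
    {"gripper": 0, "tx": 0.04, "ty": 0, "tz": 0, "yaw": 0},
    {"gripper": 0, "tx": 0.03, "ty": 0, "tz": 0, "yaw": 0},
    {"gripper": 0, "tx": 0, "ty": 0, "tz": 0, "yaw": 0},
    {"gripper": 0, "tx": 0, "ty": 0, "tz": 0, "yaw": 0},
    {"gripper": 0, "tx": 0, "ty": 0, "tz": 0, "yaw": 0},
    {"gripper": 0, "tx": 0, "ty": 0, "tz": 0, "yaw": 0},
    {"gripper": 0, "tx": 0, "ty": 0, "tz": 0, "yaw": 0}
  ]
}}

```text
clock: 9.05
tool_pos: [0.5553, -0.1961, 0.0317]
tcp_rot: [2.067, 2.346, -0.018]
wrist_force: [-0.9, -19.8, 6.5]
opening: 0.0115
grasp_force: 30.4
```

Run:
```python
from h import *
import pickle
a=cam("scene");b=cam("side"); pickle.dump((a,b),open("s2.pkl","wb"))
a=a["image"][150:290,250:365]; b=b["image"][155:350,210:300]
a=cv2.resize(a,None,fx=4,fy=4,interpolation=2); b=cv2.resize(b,None,fx=3,fy=3,interpolation=2)
o=np.zeros((590,740,3),np.uint8); o[:560,:460]=a; o[:585,465:735]=b; cv2.imwrite("pics/crop2.png",o[:,:,::-1])
```

```text
(no output)
```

View pics/crop2.png

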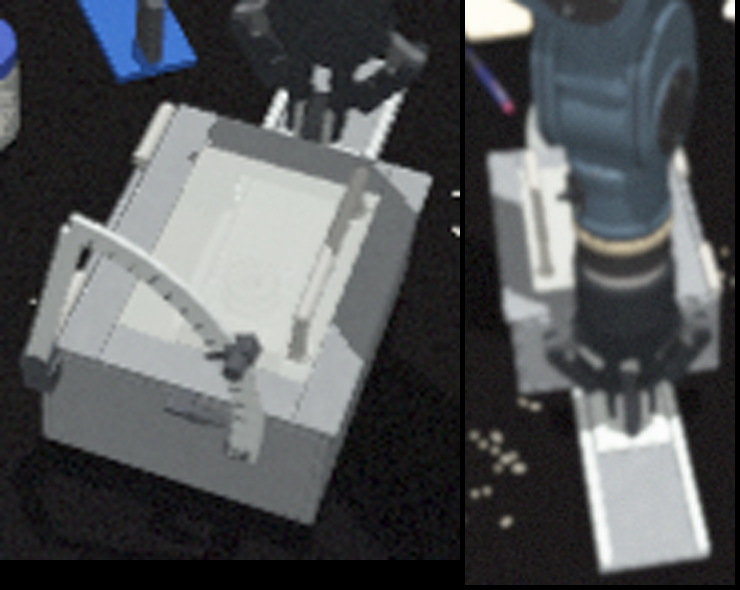

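The view shows the die in place under the pane at scene crop (252,278), the cover shut, and the carriage's outer edge at side crop (632,446). The gripper is well clear. I'll check both positions in the box frame.

Run:
```python
from h import *
import pickle
a,b=pickle.load(open("s2.pkl","rb"))
Y=np.array([-np.sin(.13),np.cos(.13)]);X=np.array([Y[1],-Y[0]])
re=(onz(b,210+(706-465)/3,155+553/3,.014)+onz(b,210+(603-465)/3,155+568/3,.014))[:2]/2
rail=np.array([.5695,-.3142])
for n,P in [("die",onz(a,250+252/4,150+278/4,.026)),("edge",onz(b,210+(632-465)/3,155+446/3,.012))]:
    d=P[:2]-rail; e=P[:2]-re; print(n,P,"box x,y",d@X,d@Y-.29, "via side rail",e@X,e@Y-.29)
```

```text
die [ 0.53490979 -0.06431072  0.026     ] box x,y -0.0019041474643623768 -0.03773523908681908 via side rail -0.001360026696756389 -0.02865424935772054
edge [ 0.55612814 -0.21452944  0.012     ] box x,y -0.00033832259727762867 -0.1894370255970333 via side rail 0.00020579817032835568 -0.18035603586793475
```

Both match home (−35 / −185 mm within error). Releasing, rising and moving toward the bar.

{"method": "step_arm", "body": {
  "targets": [
    {"gripper": 0, "tx": -0.1, "ty": 0, "tz": 0, "yaw": 0},
    {"gripper": 0, "tx": -0.1, "ty": 0, "tz": 0, "yaw": 0},
    {"gripper": 0.5, "tx": 0, "ty": 0, "tz": 0, "yaw": 0},
    {"gripper": 0.5, "tx": 0, "ty": 0, "tz": 0, "yaw": 0},
    {"gripper": 0.5, "tx": 0, "ty": 0, "tz": 0, "yaw": 0},
    {"gripper": 0.5, "tx": 0, "ty": 0, "tz": 0, "yaw": 0},
    {"gripper": 0.5, "tx": 0, "ty": 0, "tz": 0, "yaw": 0},
    {"gripper": 0.5, "tx": 0, "ty": 0, "tz": -0.5, "yaw": 0}
  ]
}}

```text
clock: 9.95
tool_pos: [0.5524, -0.1916, 0.0415]
tcp_rot: [-2.067, -2.358, 0.002]
wrist_force: [-0.2, -0.2, 0.1]
opening: 0.0425
grasp_force: 0.0
```

{"method": "step_arm", "body": {
  "targets": [
    {"gripper": 0.5, "tx": 0, "ty": 0, "tz": -1, "yaw": 0},
    {"gripper": 0.5, "tx": 0, "ty": 0, "tz": -1, "yaw": 0},
    {"gripper": 0.5, "tx": 0, "ty": 0, "tz": -1, "yaw": 0},
    {"gripper": 0.5, "tx": 0, "ty": 0, "tz": -1, "yaw": 0},
    {"gripper": 0.5, "tx": 0, "ty": 0, "tz": -1, "yaw": 0},
    {"gripper": 0.5, "tx": 0, "ty": 0, "tz": -1, "yaw": 0},
    {"gripper": 0.5, "tx": 0, "ty": 0, "tz": -0.6, "yaw": 0},
    {"gripper": 0.5, "tx": 0, "ty": 0, "tz": 0, "yaw": 0}
  ]
}}

```text
clock: 10.75
tool_pos: [0.5563, -0.1938, 0.2472]
tcp_rot: [2.066, 2.356, 0.004]
wrist_force: [0.5, -0.1, -0.0]
opening: 0.0429
grasp_force: 0.0
```

{"method": "step_arm", "body": {
  "targets": [
    {"gripper": 0.5, "tx": 0.5, "ty": -0.6, "tz": 0, "yaw": 0},
    {"gripper": 0.5, "tx": 0.8, "ty": -0.6, "tz": 0, "yaw": 0},
    {"gripper": 0.5, "tx": 0.8, "ty": -0.5, "tz": 0, "yaw": 0},
    {"gripper": 0.5, "tx": 0.5, "ty": 0, "tz": 0, "yaw": 0},
    {"gripper": 0.5, "tx": 0, "ty": 0, "tz": 0, "yaw": 0},
    {"gripper": 0.5, "tx": 0, "ty": 0, "tz": 0, "yaw": 0},
    {"gripper": 0.5, "tx": 0, "ty": 0, "tz": 0, "yaw": 0},
    {"gripper": 0.5, "tx": 0, "ty": 0, "tz": 0, "yaw": 0}
  ]
}}

```text
clock: 11.55
tool_pos: [0.4943, -0.1231, 0.2414]
tcp_rot: [-2.072, -2.361, 0.001]
wrist_force: [0.8, -0.1, 0.2]
opening: 0.0425
grasp_force: 0.0
```

Run:
```python
from h import *
import pickle
c=cam("wrist"); save(c,"w3.png"); s=robot.read_state(); pickle.dump(c,open("w3.pkl","wb")); print(s["clock"],s["tool_pos"],s["tcp_rot"])
print(R.from_rotvec(s["tcp_rot"]).as_matrix().round(3))
for P in [(.481,-.034,.125),(.495,.090,.147)]: print(np.multiply(proj(c,P),1.42))
```

```text
11.6 [ 0.49418588 -0.12303687  0.24145995] [-2.07224975e+00 -2.36079238e+00  4.76720536e-04]
[[-0.13   0.992 -0.   ]
 [ 0.992  0.13  -0.   ]
 [ 0.    -0.    -1.   ]]
[391.61344073 142.0465784 ]
[ 456.28430586 -136.39759172]
```

View pics/w3.png

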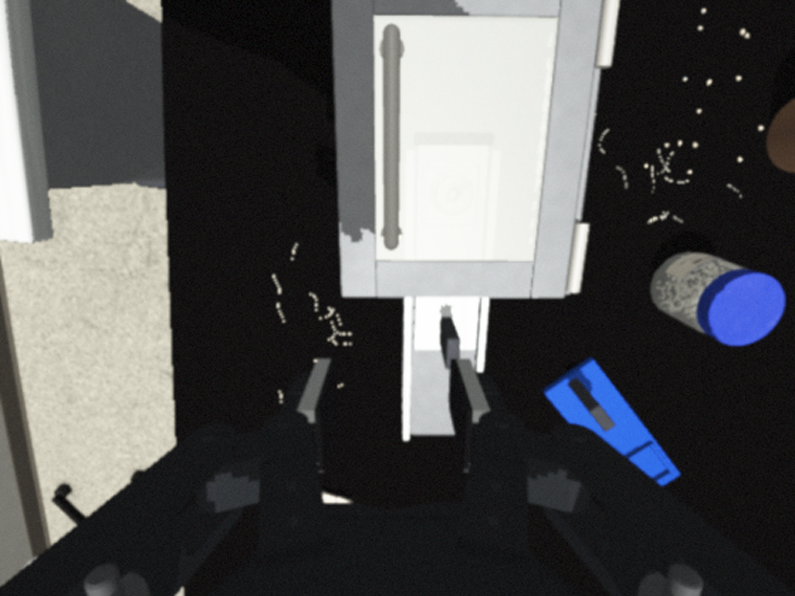

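The wrist view shows the bar at (391,25)→(391,248), middle (391,137). The prediction was (392,142), and it is parallel to tool x. The pane shows the carriage and die seated. I'll check the bar's height and the distance to go.

```bash
python3 - <<'E' | tail -8
from m import *
c=pickle.load(open("w3.pkl","rb")); W=lambda u,v:ray(c,u/1.42,v/1.42)
l=tri(A(301,322),B(531,152),W(391,28)); r=tri(A(362,172),B(544,250),W(391,244)); print(l,r)
m=(l[0]+r[0])/2; t=np.linalg.inv(c["c2w"]); 
s=robot.read_state(); Rm=R.from_rotvec(s["tcp_rot"]).as_matrix()
print(m,"tool units",Rm.T@(m-s["tool_pos"])/.03, onz(c,391/1.42,137/1.42,.125)); print("cam in tool",np.array(c["mount"]).round(3))
E
```

```text
railFend [ 0.5301 -0.3229  0.0057] [0.0013 0.0013]
yaws 0.12731201159784747 0.12591305761004312 0.12388682675394615 sizes 0.20628092049856894 0.17155159429072506 0.12451342941474192
(array([0.47272131, 0.02664666, 0.1216916 ]), [np.float64(0.002935093155360027), np.float64(0.0030345430975357727), np.float64(0.0008814749909538164)]) (array([ 0.4881539 , -0.09573626,  0.11955619]), [np.float64(0.002440158971578421), np.float64(0.0019478105920252412), np.float64(0.0005706967378918666)])
[ 0.48043761 -0.0345448   0.12062389] tool units [ 2.98407488 -0.07025436  4.02803229] [ 0.48027973 -0.03126836  0.125     ]
cam in tool [[ 0.001  0.952  0.306  0.077]
 [ 1.    -0.001  0.    -0.001]
 [ 0.     0.306 -0.952 -0.143]
 [ 0.     0.     0.     1.   ]]
```

Bar measured at z≈0.122 (the text says 0.125). I'll grip it 25 mm left of the middle so the wrist camera can see the pointer and clamp.

{"method": "step_arm", "body": {
  "targets": [
    {"gripper": 0.5, "tx": 0.8, "ty": -0.07, "tz": 0, "yaw": 0},
    {"gripper": 0.5, "tx": 1, "ty": 0, "tz": 0, "yaw": 0},
    {"gripper": 0.5, "tx": 1, "ty": 0, "tz": 0, "yaw": 0},
    {"gripper": 0.5, "tx": 0.7, "ty": 0, "tz": 0, "yaw": 0},
    {"gripper": 0.5, "tx": 0.3, "ty": 0, "tz": 0.5, "yaw": 0},
    {"gripper": 0.5, "tx": 0, "ty": 0, "tz": 0.9, "yaw": 0},
    {"gripper": 0.5, "tx": 0, "ty": 0, "tz": 0.9, "yaw": 0},
    {"gripper": 0.5, "tx": 0, "ty": 0, "tz": 0.7, "yaw": 0}
  ]
}}

```text
clock: 12.4
tool_pos: [0.4767, -0.0097, 0.1501]
tcp_rot: [-2.071, -2.361, 0.001]
wrist_force: [-1.1, -0.5, 0.5]
opening: 0.0424
grasp_force: 0.0
```

{"method": "step_arm", "body": {
  "targets": [
    {"gripper": 0.5, "tx": 0, "ty": 0, "tz": 0.6, "yaw": 0},
    {"gripper": 0.5, "tx": 0, "ty": 0, "tz": 0.4, "yaw": 0},
    {"gripper": 0.5, "tx": 0, "ty": 0, "tz": 0.3, "yaw": 0},
    {"gripper": 0.5, "tx": 0, "ty": 0, "tz": 0.1, "yaw": 0},
    {"gripper": 0.5, "tx": 0, "ty": 0, "tz": 0, "yaw": 0},
    {"gripper": 0, "tx": 0, "ty": 0, "tz": 0, "yaw": 0},
    {"gripper": 0, "tx": 0, "ty": 0, "tz": 0, "yaw": 0},
    {"gripper": 0, "tx": 0, "ty": 0, "tz": 0, "yaw": 0}
  ],
  "force": 30
}}

```text
clock: 13.2
tool_pos: [0.4782, -0.0096, 0.1109]
tcp_rot: [2.07, 2.36, 0.003]
wrist_force: [1.8, -0.4, 0.4]
opening: 0.0087
grasp_force: 29.4
```

{"method": "step_arm", "body": {
  "targets": [
    {"gripper": 0, "tx": 0, "ty": 0, "tz": 0, "yaw": 0},
    {"gripper": 0, "tx": 0, "ty": 0, "tz": 0, "yaw": 0},
    {"gripper": 0, "tx": 0, "ty": 0, "tz": 0, "yaw": 0},
    {"gripper": 0, "tx": 0, "ty": 0, "tz": 0, "yaw": 0},
    {"gripper": 0, "tx": 0, "ty": 0, "tz": 0, "yaw": 0},
    {"gripper": 0, "tx": 0, "ty": 0, "tz": 0, "yaw": 0},
    {"gripper": 0, "tx": 0, "ty": 0, "tz": 0, "yaw": 0},
    {"gripper": 0, "tx": 0, "ty": 0, "tz": 0, "yaw": 0}
  ]
}}

```text
clock: 14.0
tool_pos: [0.4782, -0.0096, 0.1109]
tcp_rot: [2.07, 2.36, 0.003]
wrist_force: [3.5, 0.9, 5.8]
opening: 0.0088
grasp_force: 29.7
```

Run:
```python
from h import *
import pickle
c=cam("wrist"); save(c,"w4.png"); s=robot.read_state(); pickle.dump(c,open("w4.pkl","wb")); print(s["clock"],s["tool_pos"],s["wrist_force"])
X=np.array([np.cos(.13),np.sin(.13),0]);Y=np.array([-X[1],X[0],0]);H=np.array([.532,-.0267,.09])+.085*X+.118*Y
for t in (0,.4,.5,.6,.8,1): print(t,np.multiply(proj(c,H-.114*np.cos(t)*X+[0,0,.114*np.sin(t)]),1.42))
```

```text
14.05 [ 0.47818065 -0.00966767  0.11086854] [4.97407496 0.65567753 5.46678615]
0 [455.33319531 117.08732016]
0.4 [513.79216775  99.20795414]
0.5 [546.11914268  93.11365879]
0.6 [588.67141735  86.32027045]
0.8 [711.44188768  71.11299647]
1 [890.04815509  56.42937251]
```

View pics/w4.png

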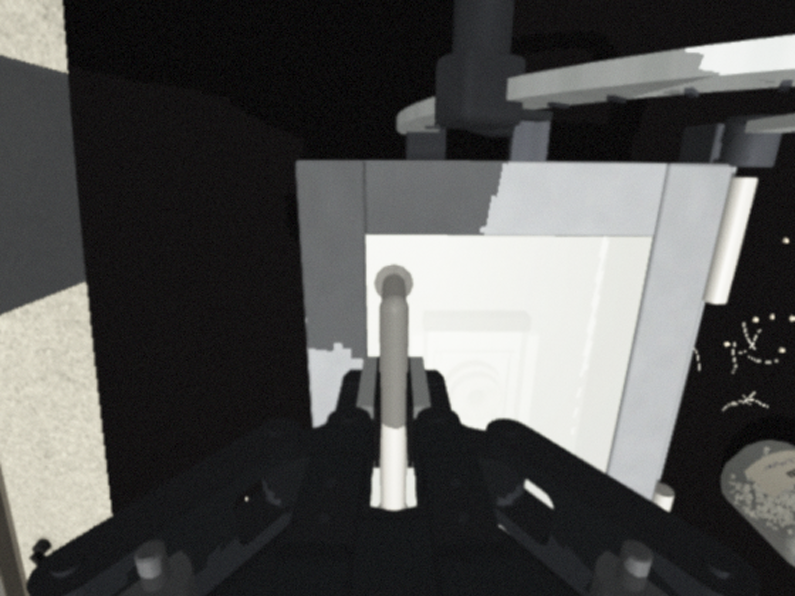

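The wrist view shows the bar between the pads (393,400). The clamp is near (480,90), and both pointer and quadrant are in view. I'll get the index angle from the scene rays on the plane y = 118 mm.

```bash
cat > idx.py <<'E'
from h import *
X=np.array([np.cos(.13),np.sin(.13),0]);Y=np.array([-X[1],X[0],0]);O=np.array([.532,-.0267,0]);H=O+.085*X+[0,0,.09]
def onq(r):
    o,d=r; p=o+d*((.118-(o-O)@Y)/(d@Y)); e=p-H; return np.array([np.hypot(e@X,e[2])*1e3,np.arctan2(e[2],-(e@X))])
E
python3 - <<'E'
from idx import *
import pickle
a=pickle.load(open("scene.pkl","rb"));b=pickle.load(open("side.pkl","rb"));w=pickle.load(open("w4.pkl","rb"))
A=lambda u,v:ray(a,250+u/4,150+v/4);B=lambda u,v:ray(b,210+(u-465)/3,155+v/3)
for n,r in [("clampS",A(240,352)),("tipS",A(208,355)),("clampSide",B(540,78)),("tipSide",B(550,88))]: print(n,onq(r))
print("ptr",onq(A(165,405)),onq(A(230,420)))
# scene crop 8x around clamp + wrist crop
P=lambda c,t,r=.114:proj(c,H+.118*Y-r*np.cos(t)*X+[0,0,r*np.sin(t)])
for t in (0,.5,.6,.7): print(t,[np.round((np.array(P(a,t))-[250,150])*4),np.round((np.array(P(b,t))-[210,155])*3+[465,0])])
s=a["image"][205:275,285:335]; ww=w["image"][0:130,250:400]
o=np.zeros((560,800,3),np.uint8); o[:560,:400]=cv2.resize(s,(400,560),interpolation=2); o[:338,405:795]=cv2.resize(ww,(390,338),interpolation=2)
cv2.imwrite("pics/c3.png",np.clip(o[:,:,::-1]*1.6,0,255).astype(np.uint8))
E
```

```text
clampS [136.55598633   0.48664948]
tipS [116.58409126   0.47290272]
clampSide [137.21282928   0.54088716]
tipSide [123.88172581   0.4894751 ]
ptr [ 8.22682365e+01 -3.30779834e-02] [1.19754544e+02 2.14873159e-02]
0 [array([220., 420.]), array([549., 138.])]
0.5 [array([201., 351.]), array([560.,  90.])]
0.6 [array([192., 336.]), array([566.,  81.])]
0.7 [array([180., 322.]), array([573.,  72.])]
```

View pics/c3.png

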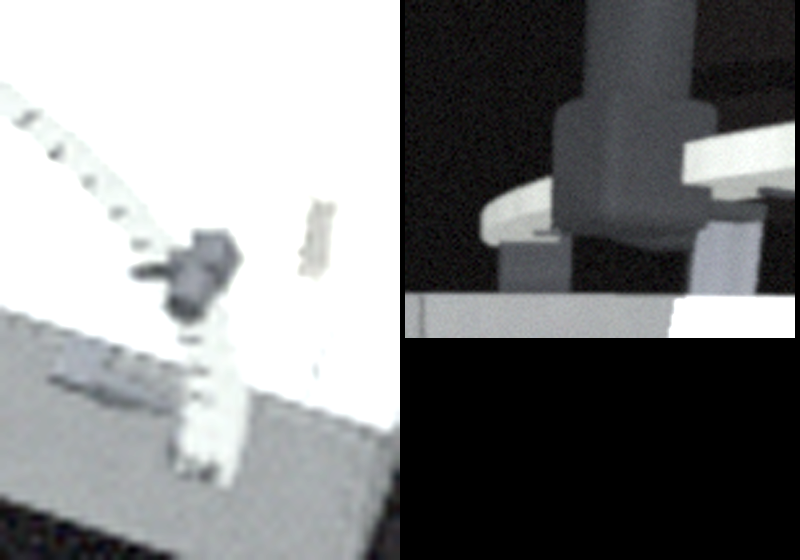

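In the crop, the index tip is at scene (301.9,238.8), which gives radius 117 mm and an elevation of about 0.47–0.5. The shut pointer reads about 0–0.02. So the index is near 0.5. I'll raise to about 0.4, check, then trim.

{"method": "step_arm", "body": {
  "targets": [
    {"gripper": 0, "tx": 0, "ty": 0.06, "tz": -0.22, "yaw": 0},
    {"gripper": 0, "tx": 0, "ty": 0.07, "tz": -0.22, "yaw": 0},
    {"gripper": 0, "tx": 0, "ty": 0.09, "tz": -0.22, "yaw": 0},
    {"gripper": 0, "tx": 0, "ty": 0.1, "tz": -0.21, "yaw": 0},
    {"gripper": 0, "tx": 0, "ty": 0.11, "tz": -0.21, "yaw": 0},
    {"gripper": 0, "tx": 0, "ty": 0.12, "tz": -0.2, "yaw": 0},
    {"gripper": 0, "tx": 0, "ty": 0.13, "tz": -0.19, "yaw": 0},
    {"gripper": 0, "tx": 0, "ty": 0.13, "tz": -0.19, "yaw": 0}
  ],
  "force": 40
}}

```text
clock: 14.85
tool_pos: [0.4988, -0.0069, 0.1577]
tcp_rot: [-2.069, -2.358, 0.008]
wrist_force: [1.1, -2.5, -5.8]
opening: 0.0082
grasp_force: 38.8
```

{"method": "step_arm", "body": {
  "targets": [
    {"gripper": 0, "tx": 0, "ty": 0, "tz": 0, "yaw": 0},
    {"gripper": 0, "tx": 0, "ty": 0, "tz": 0, "yaw": 0},
    {"gripper": 0, "tx": 0, "ty": 0, "tz": 0, "yaw": 0},
    {"gripper": 0, "tx": 0, "ty": 0, "tz": 0, "yaw": 0},
    {"gripper": 0, "tx": 0, "ty": 0, "tz": 0, "yaw": 0},
    {"gripper": 0, "tx": 0, "ty": 0, "tz": 0, "yaw": 0},
    {"gripper": 0, "tx": 0, "ty": 0, "tz": 0, "yaw": 0},
    {"gripper": 0, "tx": 0, "ty": 0, "tz": 0, "yaw": 0}
  ]
}}

```text
clock: 15.65
tool_pos: [0.5002, -0.0068, 0.1596]
tcp_rot: [-2.071, -2.361, 0.002]
wrist_force: [-3.5, -4.8, -3.4]
opening: 0.0081
grasp_force: 39.2
```

```bash
cat > look.py <<'E'
from idx import *
import pickle,sys
n=sys.argv[1]
w=cam("wrist");a=cam("scene");b=cam("side");s=robot.read_state(); pickle.dump((w,a,b),open(n+".pkl","wb"))
print(s["clock"],s["tool_pos"],s["wrist_force"],s["opening"])
P=lambda c,t,r=.114:proj(c,H+.118*Y-r*np.cos(t)*X+[0,0,r*np.sin(t)])
bar=s["tool_pos"]+[0,0,.014]-H; print("theta by bar",np.arctan2(bar[2],-(bar@X))-.2537,np.hypot(bar[2],bar@X))
for t in (.4,.5): print(t,[np.round(P(c,t),1) for c in(w,a,b)])
u,v=[int(x) for x in P(w,.47)]; v=max(v,50);u0=max(0,min(u-60,440));v0=max(v-50,0)
o=np.zeros((600,800,3),np.uint8)
o[:400,:480]=cv2.resize(w["image"][v0:v0+100,u0:u0+120],(480,400),interpolation=2)
o[:400,490:790]=cv2.resize(a["image"][210:270,285:330],(300,400),interpolation=2)
o[405:595,:285]=cv2.resize(b["image"][170:208,220:277],(285,190),interpolation=2)
print("wrist crop origin",u0,v0,"x4; scene 285,210 x6.67 at 490; side 220,170 x5 at 0,405")
cv2.imwrite(f"pics/{n}.png",np.clip(o[:,:,::-1]*1.4,0,255).astype(np.uint8))
E
python3 look.py l1
```

```text
15.8 [ 0.50025195 -0.00675575  0.15958104] [-2.5522111  -3.76150525 -3.42149867] 0.0079321944022069
theta by bar 0.3793813994843818 0.14127205984268582
0.4 [array([294.9,  83.2]), array([302.3, 241.4]), array([240.2, 188.2])]
0.5 [array([306. ,  81.1]), array([300.4, 237.8]), array([241.8, 185. ])]
wrist crop origin 242 31 x4; scene 285,210 x6.67 at 490; side 220,170 x5 at 0,405
```

View pics/l1.png

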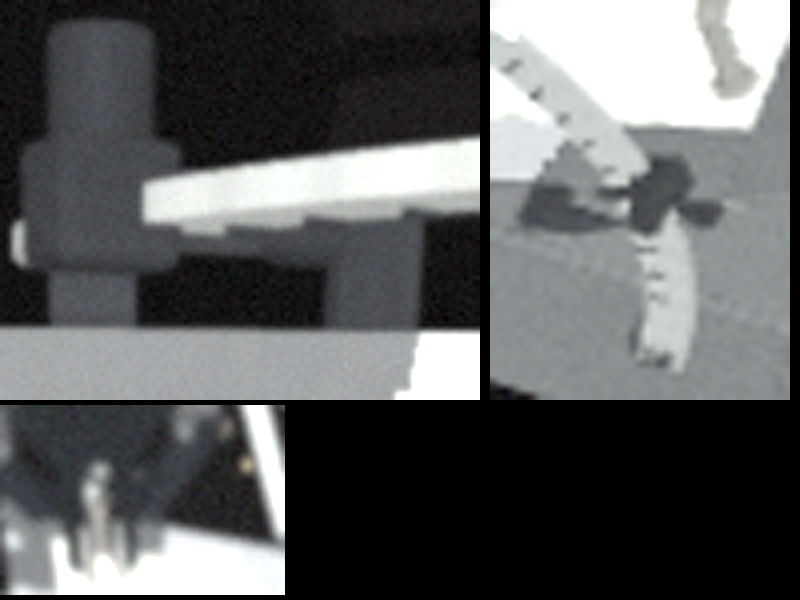

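The crop shows the pointer tip at scene panel (630,218), just below the index tip at (603,193), with the cover held at about 0.38. That was picture 10, so from here I work on numbers only. I'll measure dark pixels in the quadrant plane as (radius, elevation).

```bash
cat > dark.py <<'E'
from idx import *
import pickle
def polar(c,u0,u1,v0,v1,thr):
    g=c["image"].max(2).astype(int); out=[]
    for v in range(v0,v1):
        for u in range(u0,u1):
            if g[v,u]<thr: out.append([*onq(ray(c,u,v)),g[v,u]])
    return np.array(out)
def report(n,c,thr=95):
    d=polar(c,280,325,215,272,thr)
    for r0,r1 in [(75,85),(85,95),(95,103),(103,111),(111,117),(117,125),(125,135),(135,145),(145,156)]:
        k=d[(d[:,0]>=r0)&(d[:,0]<r1)&(d[:,1]>-.15)&(d[:,1]<.7)]
        t=np.sort(k[:,1]); gs=np.split(t,np.where(np.diff(t)>.05)[0]+1) if len(t) else []
        print(n,(r0,r1),[(len(g),g[0].round(3),g.mean().round(3),g[-1].round(3)) for g in gs])
E
python3 - <<'E'
from dark import *
report("shut",pickle.load(open("scene.pkl","rb"))); report("now",pickle.load(open("l1.pkl","rb"))[1],75)
w=pickle.load(open("w4.pkl","rb")); print("wrist tip guess",onq(ray(w,551/1.42,115/1.42)))
E
```

```text
shut (75, 85) [(2, np.float64(-0.071), np.float64(-0.063), np.float64(-0.055))]
shut (85, 95) [(7, np.float64(-0.092), np.float64(-0.064), np.float64(-0.038))]
shut (95, 103) [(9, np.float64(-0.101), np.float64(-0.052), np.float64(-0.012)), (1, np.float64(0.099), np.float64(0.099), np.float64(0.099)), (1, np.float64(0.179), np.float64(0.179), np.float64(0.179))]
shut (103, 111) [(4, np.float64(-0.06), np.float64(-0.042), np.float64(-0.024))]
shut (111, 117) [(2, np.float64(-0.046), np.float64(-0.04), np.float64(-0.035)), (1, np.float64(0.466), np.float64(0.466), np.float64(0.466))]
shut (117, 125) [(1, np.float64(-0.148), np.float64(-0.148), np.float64(-0.148)), (5, np.float64(0.338), np.float64(0.369), np.float64(0.39)), (7, np.float64(0.44), np.float64(0.473), np.float64(0.492))]
shut (125, 135) [(13, np.float64(0.34), np.float64(0.418), np.float64(0.512))]
shut (135, 145) [(12, np.float64(0.419), np.float64(0.474), np.float64(0.509))]
shut (145, 156) [(2, np.float64(0.526), np.float64(0.536), np.float64(0.546))]
now (75, 85) [(5, np.float64(0.316), np.float64(0.348), np.float64(0.
[... 163 characters left out ...]
ow (103, 111) [(9, np.float64(0.314), np.float64(0.369), np.float64(0.409)), (1, np.float64(0.498), np.float64(0.498), np.float64(0.498))]
now (111, 117) [(3, np.float64(0.354), np.float64(0.356), np.float64(0.358)), (1, np.float64(0.466), np.float64(0.466), np.float64(0.466))]
now (117, 125) [(1, np.float64(-0.148), np.float64(-0.148), np.float64(-0.148)), (14, np.float64(0.338), np.float64(0.433), np.float64(0.493))]
now (125, 135) [(27, np.float64(0.34), np.float64(0.441), np.float64(0.533))]
now (135, 145) [(35, np.float64(0.378), np.float64(0.487), np.float64(0.593))]
now (145, 156) [(21, np.float64(0.379), np.float64(0.466), np.float64(0.567))]
wrist tip guess [82.49980757  0.10976822]
```

By the scene camera's own reading, the pointer tip was at −0.040 shut and is at 0.356 now, and the index tip is at 0.468. That leaves about +0.11 rad to go (target about 0.505). Moving 0.11 in small rows.

{"method": "step_arm", "body": {
  "targets": [
    {"gripper": 0, "tx": 0, "ty": 0.05, "tz": -0.07, "yaw": 0},
    {"gripper": 0, "tx": 0, "ty": 0.05, "tz": -0.07, "yaw": 0},
    {"gripper": 0, "tx": 0, "ty": 0.06, "tz": -0.07, "yaw": 0},
    {"gripper": 0, "tx": 0, "ty": 0.06, "tz": -0.06, "yaw": 0},
    {"gripper": 0, "tx": 0, "ty": 0.06, "tz": -0.06, "yaw": 0},
    {"gripper": 0, "tx": 0, "ty": 0.05, "tz": -0.06, "yaw": 0},
    {"gripper": 0, "tx": 0, "ty": 0, "tz": 0, "yaw": 0},
    {"gripper": 0, "tx": 0, "ty": 0, "tz": 0, "yaw": 0}
  ]
}}

```text
clock: 16.6
tool_pos: [0.5098, -0.0055, 0.1719]
tcp_rot: [-2.071, -2.361, 0.003]
wrist_force: [-4.3, -4.7, -1.3]
opening: 0.0084
grasp_force: 39.1
```

```bash
python3 look.py l2 | head -3
python3 - <<'E'
from dark import *
a=pickle.load(open("l2.pkl","rb"))[1]; report("now",a,75)
for n,f in (("l1",pickle.load(open("l1.pkl","rb"))[1]),("l2",a)):  # grey patch round the tips
    print(n); print(f["image"].max(2)[230:252,290:315])
E
```

```text
16.75 [ 0.50982861 -0.00552404  0.17188757] [-3.76269219 -4.44609612 -0.71152188] 0.008555979736596723
theta by bar 0.48999073204446025 0.1416341492824077
0.4 [array([276.9,  85.4]), array([302.3, 241.4]), array([240.2, 188.2])]
now (75, 85) [(5, np.float64(0.433), np.float64(0.464), np.float64(0.51))]
now (85, 95) [(20, np.float64(0.434), np.float64(0.506), np.float64(0.604))]
now (95, 103) [(20, np.float64(0.405), np.float64(0.507), np.float64(0.6))]
now (103, 111) [(17, np.float64(0.438), np.float64(0.511), np.float64(0.589))]
now (111, 117) [(11, np.float64(0.466), np.float64(0.509), np.float64(0.551))]
now (117, 125) [(13, np.float64(0.338), np.float64(0.428), np.float64(0.493))]
now (125, 135) [(27, np.float64(0.34), np.float64(0.441), np.float64(0.533))]
now (135, 145) [(35, np.float64(0.377), np.float64(0.482), np.float64(0.573))]
now (145, 156) [(31, np.float64(0.379), np.float64(0.468), np.float64(0.588))]
l1
[[166 166 165 165 164 163 154 149 149 147 148 148 147 151 147 134 103 103
  101 101 100 103 101 103 102]
 [166 165 166 166 165 152 107 123 137 109 124 149 148 150 149 
[... 3757 characters left out ...]
09 109 109 109 107 106 109 112 128 124
   98 118 138 151 146 144 124]
 [106 106 106 102  99 108 109 108 109 108 107 108 108 109 112 109 119 145
  145 145 146 151 148 147 134]
 [107 112 112 107 106 110 106 107 110 108 110 109 108 108 111 110 104  97
  107 108 138 145 146 147 136]
 [105 104 101 107 110 113 107 109 111 107 107 109 108 111 110 109 113 133
  150 148 147 147 146 146 140]
 [103 103 105 103 103 103 102 112 112 107 109 113 107 111 110 110 110 120
  150 148 148 148 148 146 139]
 [103 107 102 103 106 101 104 103 101 103 109 114 107 110 112 108 106 111
  141 131 145 148 151 151 148]
 [104 101 106 107 103 103 101 104 104 102 103 104 100 108 113 110 111 118
  117 108 107 138 149 149 147]]
```

The estimates put the cover at about 0.49–0.50 and the index at about 0.50–0.51. In the picture the pointer tip covers rows 236–240 against 238–240 for the index, so they are coincident within half a pixel. A last tiny nudge of about +0.005 rad, then a final check.

{"method": "step_arm", "body": {
  "targets": [
    {"gripper": 0, "tx": 0, "ty": 0.02, "tz": -0.02, "yaw": 0},
    {"gripper": 0, "tx": 0, "ty": 0, "tz": 0, "yaw": 0},
    {"gripper": 0, "tx": 0, "ty": 0, "tz": 0, "yaw": 0},
    {"gripper": 0, "tx": 0, "ty": 0, "tz": 0, "yaw": 0},
    {"gripper": 0, "tx": 0, "ty": 0, "tz": 0, "yaw": 0},
    {"gripper": 0, "tx": 0, "ty": 0, "tz": 0, "yaw": 0},
    {"gripper": 0, "tx": 0, "ty": 0, "tz": 0, "yaw": 0},
    {"gripper": 0, "tx": 0, "ty": 0, "tz": 0, "yaw": 0}
  ]
}}

```text
clock: 17.55
tool_pos: [0.5105, -0.0054, 0.1728]
tcp_rot: [-2.072, -2.361, 0.002]
wrist_force: [-4.9, -5.1, -1.3]
opening: 0.0083
grasp_force: 39.0
```

```bash
python3 look.py l3 | head -2
python3 - <<'E'
from dark import *
L=[pickle.load(open(f"l{i}.pkl","rb"))[1]["image"].max(2).astype(int) for i in(1,2,3)]
print(L[2][233:243,296:305])
# clamp unmoved: static clamp/arc patch compared with first scene picture
s=pickle.load(open("scene.pkl","rb"))["image"].max(2).astype(int)
for i in L: print("clamp patch diff",np.abs(i[225:245,307:318]-L[0][225:245,307:318]).mean())
E
```

```text
17.7 [ 0.5104853  -0.00542367  0.17278248] [-4.88597782 -4.2130877  -1.01782136] 0.008546397544131149
theta by bar 0.49780902728908644 0.14175553580927072
[[ 99  95 106 127 147 148 149 151 151]
 [107 102 103 108 129 149 145 149 147]
 [101  89  88  91 101 120 110 123 147]
 [ 61  57  59  55  61  91 131 149 150]
 [ 58  54  54  57  57  75 113 146 144]
 [ 59  55  57  64  57  61  67  77  57]
 [ 60  66  63  65  66  68  66  65  70]
 [ 62  66  68  77  87 106  95 101 121]
 [ 82  90 109 103 109 110 107 112 132]
 [106 108 110 110 109 108 109 110 106]]
clamp patch diff 0.0
clamp patch diff 23.068181818181817
clamp patch diff 23.081818181818182
```

The pointer's and index's lower edges now coincide (row ≈239.6). The chord of the bar's travel gives about 0.507 rad, matching the index estimate of 0.505–0.51. The clamp pixels next to the tip are unchanged. The cover is held at 39 N grip, so I'm handing in.

```bash
python3 -c "
from bench import robot
print(robot.sign_off())"
```

```text
the job is handed in; nothing more can be done
None
```

I handed the job in with the carriage home against its stop, the die seated and the cover held at about 0.507 rad, where pointer and index tip line up to within about half a camera pixel (roughly 0.015 rad); the last check was from pixel values, because the 10 pictures were used up.

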